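# Clamp a battery in the tester drawer

### The job

Lay the thick black battery flat in the open drawer of the battery tester and let go of it. Then push the drawer fully home, past its catch, and after that turn the knob on top of the tester clockwise until it clicks over and rests at its end stop, and leave everything so. Leave the thinner battery where it lies.

Things in the scene. Friction and masses are not known exactly. Their poses are not given: they have to be found in the camera images.
- battery: thick flat black battery pack, 85 x 50 x 10 mm, loose, lying flat on the bench; origin at the centre of its underside, x along the 85 mm, y along the 50 mm, z up
- tester: battery tester: fixed grey steel box with an aluminium top, 150 (x) x 128 (y) x 75 mm high; origin at the centre of its underside on the bench; its drawer comes out of the face at x = -75 mm, towards its -x; z up. A fixed shelf board hangs 0.52 m above the bench beyond x = 0.60 m in the world, and the arm must not hit it
- tester_drawer (a joint): how far the drawer is out (m): 0 fully home against its stop, 0.12 fully out. It runs freely until it meets a sprung ball catch about 12 mm before home; about 7 N pushes it over, and from 4 mm it is pulled home
- drawer_floor (a point): centre of the drawer's inner floor (moves with the drawer), axes as the tester's; floor 16 mm above the bench. The inside is 119 mm (x) by 104 mm (y), side walls 17 mm high; with the drawer out, only the part beyond the tester's front face is open above
- drawer_front (a point): centre of the outer face of the drawer's front plate (plate 124 mm wide, from 9 to 59 mm above the bench, 12 mm thick), 34 mm above the bench; axes as the tester's; when home it stands 87 mm before the tester's origin
- clamp_knob (a joint): angle of the knob (rad), growing clockwise seen from above; range 0 to 1.1. It starts between 0 and 0.35 and turns freely until about 0.55, where it rides up on a sprung ball; about 0.15 Nm turns it over, and beyond 0.85 it snaps on by itself to its stop at 1.1, where the ball holds it (the clicked position)
- knob_grip (a point): on the vertical axis of the knob, 102 mm above the bench, in the middle of the height of its black bar grip: bar 14 mm thick, about 60 mm long along this point's x axis (which turns with the knob; the pointer end is at -x), from 88 to 112 mm above the bench, on a disc of 56 mm diameter
- thin_battery: bystander: thinner and narrower dark battery, 93 x 34 x 5 mm, loose; origin at the centre of its underside, x along its length
Mind the look-alikes: they are no part of the job. Leave any green look-alike of the battery alone.

How it is judged:
On the way, in this order (a step that is already met when the one before it is completed fails the run):
1. the thick battery lies in the open drawer, released (x of battery in the frame of drawer_floor between -0.045 and 0.045 m and y of battery in the frame of drawer_floor between -0.045 and 0.045 m and z of battery in the frame of drawer_floor below 0.008 m and angle between battery's own z axis and vertical below 0.2 rad and value of joint tester_drawer above 0.05 m and value of joint clamp_knob below 0.7 rad and contact force between battery and the fingers below 0.1 N), for 0.2 s.
2. the drawer is home past its catch, the knob still not yet turned (value of joint tester_drawer below 0.003 m and value of joint clamp_knob below 0.7 rad), for 0.2 s.
3. the knob is turned over into its clicked position at its stop (value of joint clamp_knob above 0.95 rad), for 0.2 s.
At the end, for the whole second after the job is handed in: The thick battery rests flat in the drawer (within 0.2 rad, under 8 mm above its floor, centre within 45 mm of the floor's centre each way), the drawer is home (under 3 mm out), and the knob rests in its clicked position at the stop (beyond 0.95 rad) (value of joint tester_drawer below 0.003 m and value of joint clamp_knob above 0.95 rad and velocity of joint clamp_knob below 0.1 rad/s and x of battery in the frame of drawer_floor between -0.045 and 0.045 m and y of battery in the frame of drawer_floor between -0.045 and 0.045 m and z of battery in the frame of drawer_floor below 0.008 m and angle between battery's own z axis and vertical below 0.2 rad and linear speed of battery below 0.02 m/s); the robot touches nothing.
It fails at once if the thin battery is moved by more than 30 mm (distance of thin_battery from where it was at the start of the episode above 0.03 m).
It also fails if it takes over 64 s, if anything falls off the work surface, if the arm or the gripper's body presses on something with over 40 N, if the wrist force passes 120 N, or if a joint passes its speed limit or range.

### The arm

A 6-joint arm with a two-finger parallel gripper is mounted at the origin on a cart in front of the work surface, level with it; the furniture and walls round the work are solid. World frame = base frame: x ahead of the robot, y to its left, z up, the work surface at z = 0. Lengths are in m, angles in rad, forces in N, time in s.
With the tool pointing down it reaches from about 0.2 to 0.875 m from the base axis. Payload 3.4 kg.
Tool frame: the origin (TCP) lies at the very end of the fingers, on their centre line; the grasp point (between the pads) lies 19 mm behind it; z points along the fingers, y is the line along which they close (so a half turn about z gives the same grasp; the last joint's range is limited). The gripper opens to 94 mm and grips with 3 to 60 N. Pads are 16 mm wide; open, the fingers measure 119 mm over their backs; the gripper's body (75 mm by 177 mm) begins 78 mm behind the grasp point.
Start: joints at [-0.121, 0.276, 1.505, -0, 1.361, -0.121], TCP at [0.575, -0, 0.205] pointing down, gripper open.
Joint ranges: [-2.89, 2.89], [-0.75, 2.08], [0.22, 2.7], [-1.18, 4.32], [0.11, 2.71], [-2.7, 2.7]. Speed limits (rad/s): [2.57, 2.57, 3.14, 3.14, 3.14, 3.14].

### API

Orientations are given as a unit quaternion [w, x, y, z].
In Python, from rig import robot gives the robot as it stands. The module is installed in compiled form; this text tells all that it offers.
- The arm moves only by the shell command python3 -m pendant 'ROWS' [FORCE]. ROWS is JSON, a list that holds one entry, the list of rows, each a list of 5 numbers: the shift along the tool's x, y, z in units of 200 mm (1.0 is 200 mm), then the turn about the tool's z in units of 1.5 rad (1.0 is 1.5 rad), then the opening, from 0 (shut) to 1 (fully open). A call has 1 to 5 rows; each row is the pose to reach, as a shift and turn from the pose commanded when the call began, along the tool's axes at that moment; what a row does not reach only later rows make up. A row lasts 1/10 s, in which the tool goes at most 50 mm and 8.59 degrees, less where a joint would pass 70% of its speed; a pose out of reach is approached as far as the arm can. A call with a number of a shift or a turn outside -1 to 1 is refused whole. A call with a gripper value outside its range is refused whole. The fingers move at their own pace and stop on an object; FORCE is the grip in N (left out, the last holds). Time passes only in rows, so rows that repeat a pose let the fingers close. It gives the time, the measured TCP pose, the force, the opening and the grip force at its end, in the units of the state.
- robot.sense(): the state, without advancing time (a new reading comes with each control period).
- robot.capture(name): name is "scene" or "side" or "wrist"; returns the picture (384x512x3 uint8, red, green, blue); there is no depth.
- robot.camera_params(name): a dict with "camera_matrix" (3x3 intrinsics, pixels), "R" (3x3) and "t" (3): a world point X has camera coordinates R X + t. Camera axes: x right, y down, z forward; pixel columns grow to the right and rows downward; lengths in m; the calibration is good to about 2 mm. A picture is of the moment at which its call begins: read the wrist's pose just before it. camera_params takes no time and is no camera call; for the wrist camera it gives the pose at the moment of the call.
- robot.job_done(): hands the job in; it is judged then, once.
Trained networks look in the newest picture that a camera, given by its name, has taken for a name from the list of things; names that differ only in an ending like _2 or _b are one class to them, and where a whole thing is asked for, a point or a joint stands for the part that bears it (a point fixed in the world has none). Each returns a list of dicts, best first, with "p" (0 to 1); they miss things now and then, are a little off and sometimes report something else, mostly with a low value. They report only what shows in the picture. A call takes as long as a camera call. They do not tell look-alikes from the thing itself.
- robot.boxes_of(camera, label): "extent" ([left, top, right, bottom] in pixels, round what is visible of it).
- robot.place_of(camera, label): "uv" ([column, row] in pixels: a listed point, or the origin of a listed thing).
The state is a dict: "time": time; "joint_positions": joint angles; "joint_vel": joint speeds; "joint_torque": joint torques, N m; "ee_pos": TCP position; "eef_rot": TCP orientation; "wrist_force": force on the tool from outside, world axes, zero at the start; "ft_torque": the same for the moment, N m; "width": opening from 0.0 (shut) to 1.0 (fully open); "grip_force": force on a finger pad.
Only numpy, scipy, OpenCV 4.12 (cv2) and the standard library are available. Lean on these libraries where they do the work, as an engineer would, in place of code of your own. Each camera call takes 0.05 s, during which the arm holds its last target. There are 200 camera calls.

## Working session

There is one attempt and no reset: what is moved stays moved. The work goes in short steps, Python scripts to look and compute and a shell command to move; the robot and the scene stay as the last step left them, time stands still between calls to the robot, and variables do not carry over. Pictures are saved under pics/ and viewed, at most 10 in all, crops included, and the job is handed in when it is done.

```bash
mkdir -p pics
python3 - <<'E'
from rig import robot
import cv2,numpy as np
ims=[]
for c in ["scene","side","wrist"]:
    im=robot.capture(c); cv2.imwrite(f"pics/{c}0.png",im[:,:,::-1]); ims.append(im)
    p=robot.camera_params(c); print(c,np.round(p["camera_matrix"],1).tolist(),np.round(p["R"],3).tolist(),np.round(p["t"],3).tolist())
    for l in ["battery","thin_battery","tester","drawer_floor","drawer_front","knob_grip"]:
        print(l,[(np.round(d["uv"]).tolist(),round(d["p"],2)) for d in robot.place_of(c,l)][:4])
a=np.zeros((600,800,3),np.uint8)
s=cv2.resize(ims[0],(800,600)); cv2.imwrite("pics/s0.png",s[:,:,::-1])
cv2.imwrite("pics/sw0.png",np.hstack([cv2.resize(i,(400,300)) for i in ims[1:]])[:,:,::-1])
print(robot.sense())
E
```

```text
scene [[377.8, 0.0, 259.1], [0.0, 377.8, 191.0], [0.0, 0.0, 1.0]] [[-0.893, -0.449, -0.01], [-0.322, 0.655, -0.684], [0.314, -0.608, -0.73]] [0.49, 0.132, 0.849]
battery [([219.0, 247.0], 0.97), ([189.0, 294.0], 0.92)]
thin_battery [([240.0, 319.0], 0.76)]
tester [([282.0, 165.0], 0.88)]
drawer_floor [([275.0, 193.0], 0.89)]
drawer_front [([269.0, 210.0], 0.98)]
knob_grip [([288.0, 131.0], 0.83)]
side [[363.5, 0.0, 254.2], [0.0, 363.5, 190.3], [0.0, 0.0, 1.0]] [[0.858, -0.513, 0.017], [-0.298, -0.526, -0.797], [0.417, 0.679, -0.604]] [-0.32, 0.273, 0.675]
battery [([232.0, 162.0], 0.71), ([252.0, 184.0], 0.54)]
thin_battery [([198.0, 175.0], 0.69)]
tester [([323.0, 257.0], 0.97)]
drawer_floor [([281.0, 228.0], 0.89)]
drawer_front [([257.0, 206.0], 0.65)]
knob_grip [([330.0, 230.0], 0.76)]
wrist [[304.3, 0.0, 252.5], [0.0, 304.3, 191.0], [0.0, 0.0, 1.0]] [[1.0, 0.0, -0.0], [0.0, -0.962, 0.274], [-0.0, -0.274, -0.962]] [-0.574, -0.028, 0.393]
battery []
thin_battery []
tester []
drawer_floor [([171.0, 127.0], 0.83)]
drawer_front [([144.0, 57.0], 0.69)]
knob_grip [([186.0, 271.0], 0.68)]
{'time': 1.05, 'joint_positions': array([-1.20970377e-01,  2.75885428e-01,  1.50487178e+00, -1.66809319e-06,
        1.36073609e+00, -1.21012295e-01]), 'joint_vel': array([ 5.24576188e-05, -6.44935333e-04, -2.51154811e-04, -1.05260133e-03,
        7.60791517e-04, -3.59599589e-04]), 'joint_torque': array([ 1.21156219e-03, -4.04478157e+01, -2.37504101e+01,  7.04912259e-02,
        2.48075696e-02,  2.33955788e-06]), 'ee_pos': array([5.75035179e-01, 6.72598787e-06, 2.05512597e-01]), 'eef_rot': array([3.96150497e-05, 7.07091837e-01, 7.07121723e-01, 2.99900048e-05]), 'wrist_force': array([ 0.07261192, -0.42524396,  0.1286678 ]), 'ft_torque': array([ 0.01741772,  0.02618748, -0.01984226]), 'grip_force': 0.0, 'width': 1.0020670850831699}
```

View pics/s0.png

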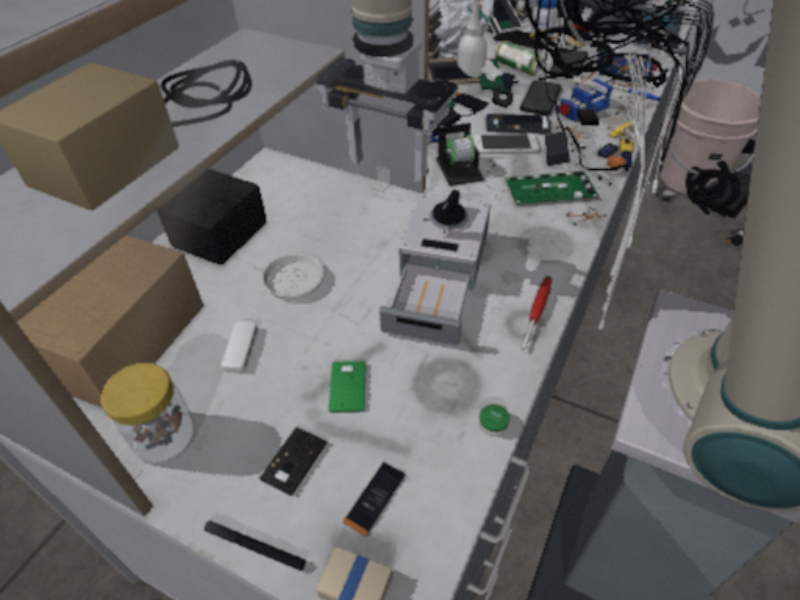

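View pics/sw0.png

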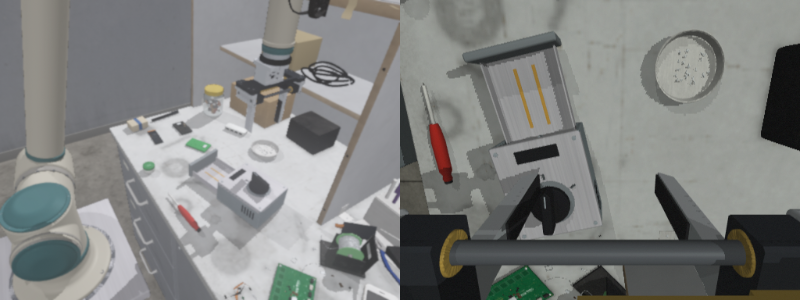

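Candidates in the scene image (512 px scale): green pack (219,247) is the look-alike. The dark one with the orange end at (240,319) is long and narrow, so it is the thin battery. The wider black one at (189,294) fits the thick battery. I'll confirm this in a crop and measure.

```bash
cat > h.py <<'E'
from rig import robot
import cv2,numpy as np
def ray(c,uv,z,p=None):
    p=p or robot.camera_params(c); K,R,t=[np.array(p[k]) for k in("camera_matrix","R","t")]
    d=R.T@np.linalg.inv(K)@np.array([uv[0],uv[1],1.0]); o=-R.T@t
    return o+d*(z-o[2])/d[2]
def proj(c,X,p=None):
    p=p or robot.camera_params(c); K,R,t=[np.array(p[k]) for k in("camera_matrix","R","t")]
    q=K@(R@np.array(X)+t); return q[:2]/q[2]
E
python3 - <<'E'
from h import *
im=cv2.imread("pics/scene0.png")
crop=im[270:360,150:290]; cv2.imwrite("pics/crop.png",cv2.resize(crop,None,fx=5,fy=5,interpolation=cv2.INTER_CUBIC))
for n,c in [("b",(189,294)),("t",(240,319))]:
    m=(cv2.cvtColor(im,cv2.COLOR_BGR2GRAY)<75).astype(np.uint8)
    k,l=cv2.connectedComponents(m); i=l[c[1],c[0]]
    if i==0: i=np.bincount(l[c[1]-4:c[1]+5,c[0]-4:c[0]+5].ravel())[1:].argmax()+1
    cn=max(cv2.findContours((l==i).astype(np.uint8),0,1)[0],key=len)[:,0]
    z=.010 if n=="b" else .005
    P=np.array([ray("scene",u,z)[:2] for u in cn])*1000
    r=cv2.minAreaRect(P.astype(np.float32)); print(n,len(cn),r, np.round(cv2.boxPoints(r)).tolist())
for c in ["scene","side","wrist"]:
  for l,z in [("battery",0),("thin_battery",0),("tester",0),("drawer_floor",.016),("drawer_front",.034),("knob_grip",.102)]:
    import json
# use earlier network pixels
D={"scene":dict(tester=(282,165,0),drawer_floor=(275,193,.016),drawer_front=(269,210,.034),knob=(288,131,.102),bat=(189,294,0),thin=(240,319,0)),
"side":dict(tester=(323,257,0),drawer_floor=(281,228,.016),drawer_front=(257,206,.034),knob=(330,230,.102),bat=(232,162,0)),
"wrist":dict(drawer_floor=(171,127,.016),drawer_front=(144,57,.034),knob=(186,271,.102))}
for c in D:
  for k,(u,v,z) in D[c].items(): print(c,k,np.round(ray(c,(u,v),z),4))
cv2.imwrite("pics/wcrop.png",cv2.resize(cv2.imread("pics/wrist0.png")[20:320,40:300],None,fx=2,fy=2,interpolation=cv2.INTER_CUBIC))
E
```

```text
b 104 ((518.3170166015625, 383.63818359375), (83.99600219726562, 50.8195686340332), 89.72183990478516) [[493.0, 342.0], [544.0, 342.0], [544.0, 426.0], [493.0, 426.0]]
t 100 ((399.94158935546875, 377.8169250488281), (88.37944030761719, 34.22199630737305), 85.91221618652344) [[380.0, 335.0], [414.0, 333.0], [420.0, 421.0], [386.0, 423.0]]
scene tester [ 0.5088 -0.0618  0.    ]
scene drawer_floor [0.4754 0.0561 0.016 ]
scene drawer_front [0.4582 0.1271 0.034 ]
scene knob [ 0.5062 -0.0855  0.102 ]
scene bat [ 0.5203  0.3791 -0.    ]
scene thin [0.4    0.3793 0.    ]
side tester [ 0.5178 -0.0685  0.    ]
side drawer_floor [0.4778 0.0477 0.016 ]
side drawer_front [0.4587 0.1313 0.034 ]
side knob [ 0.508  -0.0826  0.102 ]
side bat [0.5252 0.3938 0.    ]
wrist drawer_floor [0.4771 0.0545 0.016 ]
wrist drawer_front [0.4584 0.1291 0.034 ]
wrist knob [ 0.5046 -0.0875  0.102 ]
```

View pics/crop.png

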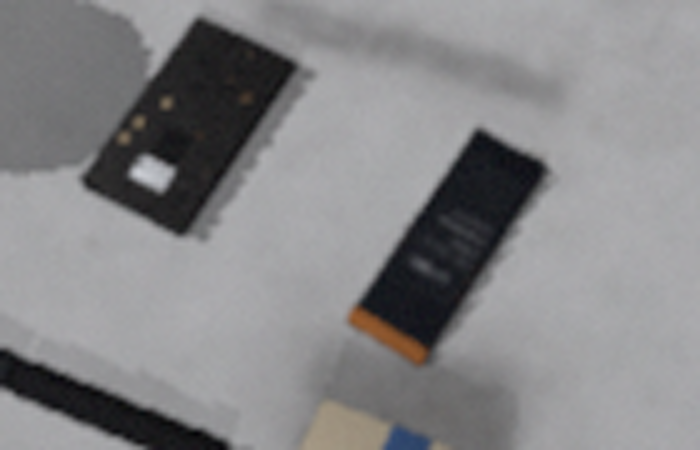

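View pics/wcrop.png

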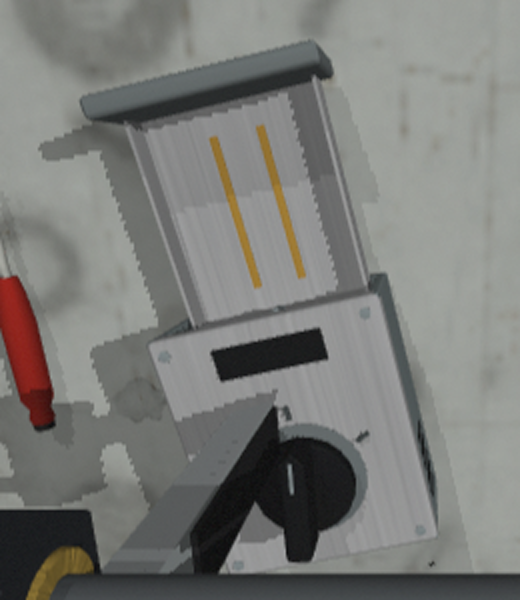

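Crop: the left pack (189,294 in the full image) is wide and black, measuring 84×51 mm, so it is the thick battery at about (0.518, 0.384) with its long axis along world y. The right pack is narrow with an orange end, so it is the thin one. The wrist crop shows the drawer fully open and empty, and the knob's bar pointing roughly away from the drawer. I'll move above the battery.

```bash
python3 -c "
from h import *
for u in [(105,285),(85,290),(122,285)]: print(ray('scene',u,0))"
python3 -m pendant '[[[0.25,-0.07,0,0,0.8],[0.5,-0.14,0,0,0.8],[0.75,-0.2,0,0,0.8],[1,-0.28,0,0,0.8],[1,-0.28,0,0,0.8]]]' 30
python3 -m pendant '[[[0.25,0,0,0,0.8],[0.5,0,0,0,0.8],[0.72,0,0.1,0,0.8],[0.72,0,0.3,0,0.8],[0.72,0,0.3,0,0.8]]]'
python3 - <<'E'
from h import *
s=robot.sense(); print(s["ee_pos"],s["eef_rot"],s["wrist_force"])
p=robot.camera_params("wrist"); im=robot.capture("wrist"); cv2.imwrite("pics/w1.png",im[:,:,::-1])
print([(np.round(d["uv"]).tolist(),round(d["p"],2),np.round(ray("wrist",d["uv"],0,p),4)) for d in robot.place_of("wrist","battery")])
E
```

```text
[0.69113603 0.44071074 0.        ]
[0.72063338 0.46831294 0.        ]
[0.65885843 0.42470025 0.        ]
time: 1.55
ee_pos: [0.517, 0.2047, 0.2056]
eef_rot: [-0.001, 0.705, 0.709, 0.001]
wrist_force: [0.3, 0.1, -0.0]
width: 0.799
grip_force: 0.0
time: 2.05
ee_pos: [0.5156, 0.3426, 0.1402]
eef_rot: [-0.001, 0.706, 0.708, -0.006]
wrist_force: [-0.6, 0.2, -0.9]
width: 0.797
grip_force: 0.0
[0.51556969 0.34261453 0.14015363] [-0.00132316  0.70644738  0.70774288 -0.00551051] [-0.63324391  0.20474587 -0.91720136]
[([255.0, 258.0], 0.94, array([0.5163, 0.249 , 0.    ])), ([262.0, 143.0], 0.6, array([0.5229, 0.3837, 0.    ]))]
```

View pics/w1.png

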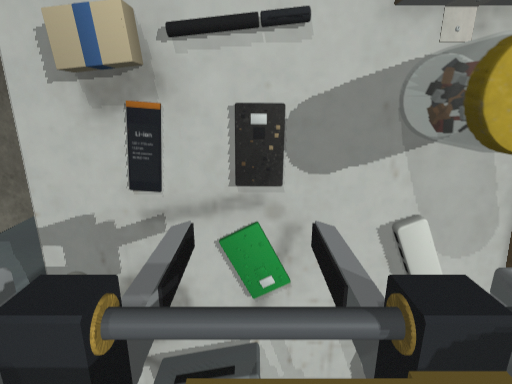

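The picture shows the thick battery at (260,144), aligned with the tool, and the green look-alike at (255,258). I'll move over the battery and descend part-way.

```bash
python3 -m pendant '[[[0.1,0.01,0.1,0,0.8],[0.2,0.02,0.3,0,0.8],[0.2,0.02,0.45,0,0.8],[0.2,0.02,0.45,0,0.8],[0.2,0.02,0.45,0,0.8]]]'
python3 - <<'E'
from h import *
p=robot.camera_params("wrist"); im=robot.capture("wrist"); s=robot.sense(); print(s["ee_pos"],s["eef_rot"])
g=cv2.cvtColor(im,cv2.COLOR_RGB2GRAY); m=(g<70).astype(np.uint8)
n,l,st,ce=cv2.connectedComponentsWithStats(m)
for i in range(1,n):
    if st[i,4]>1500:
        cn=max(cv2.findContours((l==i).astype(np.uint8),0,1)[0],key=len)[:,0]
        print(st[i],cv2.minAreaRect((np.array([ray("wrist",u,.01,p)[:2] for u in cn])*1000).astype(np.float32)))
E
```

```text
time: 2.65
ee_pos: [0.5246, 0.3835, 0.0575]
eef_rot: [0.0, 0.708, 0.707, 0.001]
wrist_force: [-0.5, 0.0, -0.1]
width: 0.801
grip_force: 0.0
[0.52522279 0.38394216 0.05835581] [0.00071528 0.70757697 0.70663271 0.00212923]
[ 422    0   90   36 2856] ((668.89013671875, 519.6544799804688), (20.985149383544922, 59.99849319458008), 89.94824981689453)
[ 121   45  124   32 2393] ((475.49365234375, 492.972412109375), (86.01150512695312, 12.44890308380127), 5.733219623565674)
[ 216  158   64  101 5829] ((520.08544921875, 383.20538330078125), (83.78437805175781, 49.21613693237305), 89.61469268798828)
[  76  163   49  103 4070] ((403.5985412597656, 379.1647644042969), (87.2677230834961, 34.1192741394043), 85.81049346923828)
[    0   223   512   161 27266] ((522.782470703125, 292.6587219238281), (474.73699951171875, 160.0985565185547), 1.1291489601135254)
```

```bash
python3 -m pendant '[[[0,-0.025,0.1,0,0.8],[0,-0.025,0.2,0,0.8],[0,-0.025,0.265,0,0.8],[0,-0.025,0.265,0,0.8],[0,-0.025,0.265,0,0.8]]]'
python3 -m pendant '[[[0,0,0,0,0.4],[0,0,0,0,0.4],[0,0,0,0,0.4],[0,0,0,0,0.4],[0,0,0,0,0.4]]]' 30
```

```text
time: 3.2
ee_pos: [0.5192, 0.3843, 0.0039]
eef_rot: [0.0, 0.707, 0.707, 0.001]
wrist_force: [0.0, 0.1, 0.3]
width: 0.8
grip_force: 0.0
time: 3.7
ee_pos: [0.5187, 0.3843, 0.0031]
eef_rot: [0.0, 0.707, 0.707, 0.001]
wrist_force: [0.7, -0.1, 2.4]
width: 0.523
grip_force: 30.0
```

```bash
python3 -m pendant '[[[0,0,-0.1,0,0.4],[0,0,-0.3,0,0.4],[0,0,-0.5,0,0.4],[0,0,-0.7,0,0.4],[0,0,-0.7,0,0.4]]]'
python3 - <<'E'
from h import *
p=dict(camera_matrix=[[304.3,0,252.5],[0,304.3,191],[0,0,1]],R=[[1,0,0],[0,-.962,.274],[0,-.274,-.962]],t=[-.574,-.028,.393])
f=lambda u,v,z: ray("w",(u/2+40,v/2+20),z,p)[:2]
def seg(a,b): d=b-a; print(np.round(a,4),np.round(b,4),np.round(np.linalg.norm(d),4),np.round(np.degrees(np.arctan2(d[1],d[0])),1))
seg(f(212,138,.016),f(258,287,.016)); seg(f(262,127,.016),f(303,277,.016))
seg(f(148,343,.075),f(380,293,.075)); seg(f(380,293,.075),f(437,535,.075))
seg(f(82,97,.059),f(313,41,.059)); seg(f(134,128,.033),f(190,325,.033)); seg(f(318,78,.033),f(366,288,.033))
print(robot.sense()["ee_pos"],robot.sense()["width"])
E
```

```text
time: 4.2
ee_pos: [0.5212, 0.3861, 0.1487]
eef_rot: [0.001, 0.707, 0.707, 0.006]
wrist_force: [-0.4, 0.0, -0.6]
width: 0.525
grip_force: 30.0
[0.4512 0.0977] [0.4712 0.0107] 0.0894 -77.1
[0.4805 0.1037] [0.4992 0.0169] 0.0889 -77.8
[ 0.4269 -0.0083] [0.5507 0.0187] 0.1266 12.3
[0.5507 0.0187] [ 0.581  -0.1249] 0.1467 -78.1
[0.4023 0.1153] [0.5192 0.1408] 0.1197 12.3
[0.4146 0.1022] [ 0.4335 -0.0092] 0.1129 -80.4
[0.5166 0.1275] [0.5393 0.0133] 0.1165 -78.8
[0.5211509  0.38606831 0.14872658] 0.5245140282186511
```

```bash
python3 -m pendant '[[[-0.2,-0.05,0,0,0.4],[-0.4,-0.1,0,0,0.4],[-0.6,-0.15,0,0,0.4],[-0.8,-0.2,0,0,0.4],[-1,-0.22,0,0,0.4]]]'
python3 -m pendant '[[[-0.2,0,0,-0.03,0.4],[-0.4,0,0,-0.1,0.4],[-0.55,0,0,-0.142,0.4],[-0.63,0,0,-0.142,0.4],[-0.63,0,0,-0.142,0.4]]]'
python3 - <<'E'
from h import *
p=robot.camera_params("wrist"); im=robot.capture("wrist"); s=robot.sense(); print(s["ee_pos"],s["eef_rot"],s["width"])
sc=robot.capture("scene")
cv2.imwrite("pics/w2.png",np.hstack([cv2.resize(im,(400,300)),cv2.resize(sc[80:270,170:420],(400,300))])[:,:,::-1])
E
```

```text
time: 4.7
ee_pos: [0.4716, 0.1824, 0.1412]
eef_rot: [-0.001, 0.707, 0.707, -0.001]
wrist_force: [1.3, 0.0, -0.6]
width: 0.523
grip_force: 30.0
time: 5.2
ee_pos: [0.4731, 0.0563, 0.1415]
eef_rot: [-0.001, 0.629, 0.777, -0.001]
wrist_force: [-0.0, 0.0, -1.0]
width: 0.525
grip_force: 30.0
[0.47324251 0.05757748 0.14158628] [-9.09476575e-04  6.28896523e-01  7.77488402e-01 -3.47904918e-04] 0.523042541305707
```

View pics/w2.png

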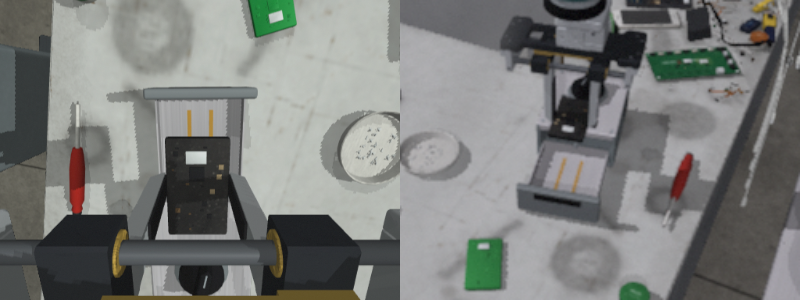

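The battery is held and aligned with the drawer: centre lines at column ~198 vs ~200 in the left half. Descending.

```bash
python3 -m pendant '[[[0,0.012,0.15,0,0.4],[0,0.012,0.3,0,0.4],[0,0.012,0.45,0,0.4],[0,0.012,0.5,0,0.4],[0,0.012,0.5,0,0.4]]]'
python3 -m pendant '[[[0,0,0.04,0,0.4],[0,0,0.07,0,0.4],[0,0,0.1,0,0.4],[0,0,0.1,0,0.4]]]'
```

```text
time: 5.8
ee_pos: [0.475, 0.0595, 0.0411]
eef_rot: [-0.002, 0.627, 0.779, -0.001]
wrist_force: [0.5, 0.0, -0.1]
width: 0.523
grip_force: 30.0
time: 6.2
ee_pos: [0.4761, 0.0585, 0.0222]
eef_rot: [-0.0, 0.628, 0.778, -0.0]
wrist_force: [-0.8, 0.2, -1.2]
width: 0.526
grip_force: 30.0
```

```bash
python3 -m pendant '[[[0,0,0.01,0,0.4],[0,0,0.01,0,0.4],[0,0,0.01,0,0.6],[0,0,0.01,0,0.62],[0,0,0.01,0,0.62]]]'
python3 -m pendant '[[[0,0,-0.15,0,0.62],[0,0,-0.3,0,0.62],[0,0,-0.5,0,0.62],[0,0,-0.6,0,0.62],[0,0,-0.6,0,0.62]]]'
python3 - <<'E'
from h import *
p=robot.camera_params("wrist"); im=robot.capture("wrist"); s=robot.sense(); print(s["ee_pos"],s["width"])
cv2.imwrite("pics/w3.png",im[:,:,::-1])
for l,z in[("battery",.016),("drawer_floor",.016),("drawer_front",.034),("knob_grip",.102)]:
    print(l,[(np.round(d["uv"]).tolist(),round(d["p"],2),np.round(ray("wrist",d["uv"],z,p),4)) for d in robot.place_of("wrist",l)])
E
```

```text
time: 6.7
ee_pos: [0.4766, 0.0585, 0.0207]
eef_rot: [0.0, 0.628, 0.778, 0.0]
wrist_force: [-0.3, 0.0, 0.3]
width: 0.619
grip_force: 0.0
time: 7.2
ee_pos: [0.4789, 0.0585, 0.1436]
eef_rot: [0.003, 0.628, 0.778, 0.002]
wrist_force: [0.5, -0.6, -0.9]
width: 0.62
grip_force: 0.0
[0.47728825 0.05850201 0.14164696] 0.6202197824197754
battery [([250.0, 184.0], 0.82, array([0.4764, 0.0586, 0.016 ]))]
drawer_floor []
drawer_front [([247.0, 113.0], 0.68, array([0.4589, 0.129 , 0.034 ]))]
knob_grip [([250.0, 364.0], 0.66, array([ 0.5069, -0.0841,  0.102 ])), ([256.0, 281.0], 0.51, array([ 0.4944, -0.    ,  0.102 ]))]
```

View pics/w3.png

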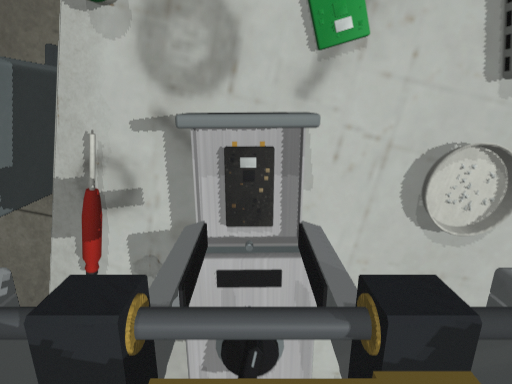

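The battery lies flat in the drawer at (249,187), released, with its centre about at the floor's centre. Next I close the fingers and go in front of the drawer plate.

```bash
python3 -m pendant '[[[0.2,-0.01,0,0,0],[0.4,-0.01,0,0,0],[0.56,-0.01,0,0,0],[0.56,-0.01,0,0,0],[0.56,-0.01,0.1,0,0]]]' 20
python3 -m pendant '[[[0,0,0.1,0,0],[0,0,0.3,0,0],[0,0,0.42,0,0],[0,0,0.42,0,0],[0,0,0.42,0,0]]]'
```

```text
time: 7.95
ee_pos: [0.4521, 0.1684, 0.1211]
eef_rot: [0.001, 0.627, 0.779, 0.001]
wrist_force: [0.3, -0.2, -0.8]
width: 0.233
grip_force: 0.0
time: 8.45
ee_pos: [0.4506, 0.1669, 0.036]
eef_rot: [-0.0, 0.628, 0.778, -0.001]
wrist_force: [0.3, 0.5, -0.3]
width: 0.006
grip_force: 0.0
```

```bash
python3 -m pendant '[[[-0.08,0,0,0,0],[-0.15,0,0,0,0],[-0.2,0,0,0,0],[-0.26,0,0,0,0],[-0.32,0,0,0,0]]]'
python3 -m pendant '[[[-0.06,0,0,0,0],[-0.12,0,0,0,0],[-0.18,0,0,0,0],[-0.23,0,0,0,0],[-0.26,0,0,0,0]]]'
```

```text
time: 8.95
ee_pos: [0.465, 0.1041, 0.0371]
eef_rot: [0.001, 0.628, 0.778, 0.001]
wrist_force: [0.7, 1.4, 0.0]
width: 0.003
grip_force: 0.4
time: 9.45
ee_pos: [0.4754, 0.0531, 0.0364]
eef_rot: [-0.0, 0.628, 0.778, -0.0]
wrist_force: [0.3, 0.6, 0.0]
width: 0.004
grip_force: 0.4
```

```bash
python3 -m pendant '[[[-0.025,0,0,0,0],[-0.05,0,0,0,0],[-0.075,0,0,0,0],[-0.09,0,0,0,0],[-0.1,0,0,0,0]]]'
python3 -m pendant '[[[-0.015,0,0,0,0],[-0.03,0,0,0,0],[-0.03,0,0,0,0]]]'
```

```text
time: 9.95
ee_pos: [0.4792, 0.0356, 0.0364]
eef_rot: [-0.001, 0.628, 0.778, 0.001]
wrist_force: [-0.1, 6.8, 1.6]
width: 0.003
grip_force: 3.7
time: 10.25
ee_pos: [0.4801, 0.0315, 0.0364]
eef_rot: [-0.002, 0.629, 0.778, 0.002]
wrist_force: [-0.4, 6.7, 0.2]
width: 0.004
grip_force: 3.4
```

```bash
python3 -m pendant '[[[-0.015,0,0,0,0],[-0.03,0,0,0,0],[-0.03,0,0,0,0]]]'
python3 -m pendant '[[[-0.015,0,0,0,0],[-0.03,0,0,0,0],[-0.03,0,0,0,0]]]'
```

```text
time: 10.55
ee_pos: [0.4815, 0.0253, 0.0365]
eef_rot: [-0.002, 0.629, 0.778, 0.001]
wrist_force: [0.4, 8.8, 1.0]
width: 0.007
grip_force: 4.3
time: 10.85
ee_pos: [0.4815, 0.0252, 0.0366]
eef_rot: [-0.006, 0.631, 0.776, 0.005]
wrist_force: [-1.6, 25.5, 5.2]
width: 0.001
grip_force: 13.0
```

It is at the hard stop, with 25 N at the expected position. I'll back off, rise, and go over the knob.

```bash
python3 -m pendant '[[[0.1,0,0,0,0],[0.2,0,0,0,0],[0.2,0,-0.2,0,0],[0.2,0,-0.45,0,0.3],[0.2,0,-0.7,0,0.4]]]'
python3 - <<'E'
from h import *
robot.capture("side")
p=robot.camera_params("wrist"); im=robot.capture("wrist"); s=robot.sense(); print(s["ee_pos"],s["width"],s["eef_rot"])
cv2.imwrite("pics/w4.png",im[:,:,::-1])
for c in ["wrist","side"]:
  for l,z in[("drawer_front",.034),("knob_grip",.102)]:
    print(c,l,[(np.round(d["uv"]).tolist(),round(d["p"],2),np.round(ray(c,d["uv"],z,p if c=="wrist" else None),4)) for d in robot.place_of(c,l)])
E
```

```text
time: 11.35
ee_pos: [0.4739, 0.0559, 0.1777]
eef_rot: [-0.0, 0.628, 0.779, -0.001]
wrist_force: [0.6, -0.4, 0.4]
width: 0.138
grip_force: 0.0
[0.47953837 0.05569178 0.18311848] 0.22413187465531095 [0.00597151 0.6276768  0.7784414  0.00389309]
wrist drawer_front [([249.0, 211.0], 0.82, array([0.4853, 0.0177, 0.034 ]))]
wrist knob_grip [([249.0, 328.0], 0.78, array([ 0.5072, -0.0852,  0.102 ]))]
side drawer_front []
side knob_grip [([332.0, 233.0], 0.94, array([ 0.5063, -0.0924,  0.102 ]))]
```

View pics/w4.png

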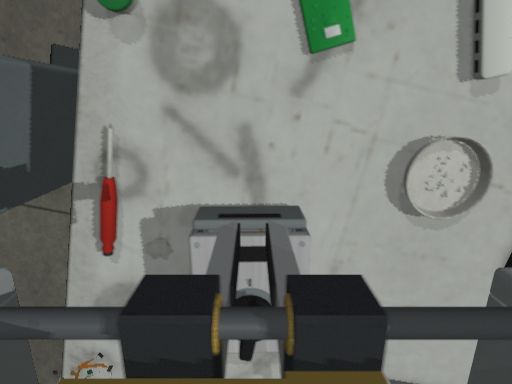

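The drawer is home: its front shows at (249,211), which converts to (0.485, 0.018) and matches the expected home position. Next I move past the knob so the wrist camera sees it clearly.

```bash
python3 -m pendant '[[[-0.2,0,-0.1,0,0.5],[-0.45,0,-0.1,0,0.5],[-0.7,0,-0.1,0,0.5],[-0.95,0,-0.1,0,0.5],[-0.95,0,-0.1,0,0.5]]]'
python3 -m pendant '[[[0,0,0,0,0.5],[0,0,0,0,0.5]]]'
python3 - <<'E'
from h import *
p=robot.camera_params("wrist"); im=robot.capture("wrist"); s=robot.sense(); print(s["ee_pos"],s["width"],s["eef_rot"])
for l,z in[("drawer_front",.034),("knob_grip",.102)]:
    d=robot.place_of("wrist",l); print(l,[(np.round(e["uv"]).tolist(),round(e["p"],2),np.round(ray("wrist",e["uv"],z,p),4)) for e in d])
u,v=map(int,d[0]["uv"]); x,y=max(u-80,0),max(v-60,0); print(x,y)
cv2.imwrite("pics/w5.png",cv2.resize(im[y:y+120,x:x+160],None,fx=5,fy=5,interpolation=cv2.INTER_CUBIC)[:,:,::-1])
np.savez("p5.npz",**p)
E
```

```text
time: 12.15
ee_pos: [0.5152, -0.1353, 0.1938]
eef_rot: [-0.001, 0.63, 0.776, -0.002]
wrist_force: [-0.5, 1.4, -0.0]
width: 0.496
grip_force: 0.0
time: 12.35
ee_pos: [0.5138, -0.1284, 0.195]
eef_rot: [-0.002, 0.628, 0.778, -0.0]
wrist_force: [0.4, -0.2, -0.1]
width: 0.498
grip_force: 0.0
[ 0.51404632 -0.12808581  0.19542505] 0.5022152035120341 [-1.34952909e-03  6.27451661e-01  7.78654324e-01 -1.89719170e-04]
drawer_front [([254.0, 38.0], 0.74, array([0.4836, 0.0148, 0.034 ]))]
knob_grip [([253.0, 148.0], 0.89, array([ 0.5044, -0.0857,  0.102 ]))]
173 87
```

View pics/w5.png

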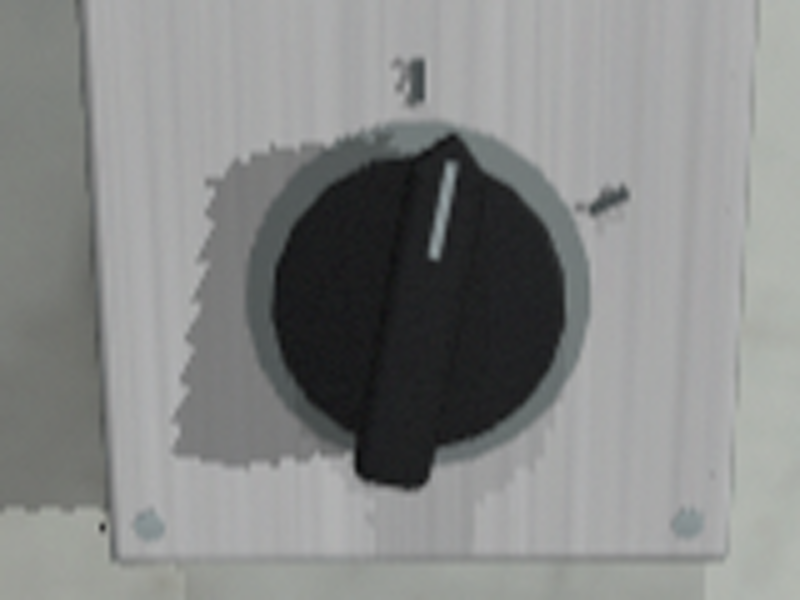

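The bar's pointer (white line, crop 433,260→452,162) is about 11° clockwise from the zero mark at (415,80), and the end mark is at (605,200). That puts the knob at ≈0.19 rad.

Run:
```python
from h import *
p=dict(np.load("p5.npz"))
f=lambda u,v,z: ray("w",(u/5+173,v/5+87),z,p)
print("bar mid",(f(450,135,.112)+f(392,490,.112))/2,"disc",f(420,302,.088), "outer",f(418,291,.076))
d=f(452,162,.112)-f(433,260,.112); e=f(450,135,.112)-f(392,488,.112)
s=robot.sense(); from scipy.spatial.transform import Rotation as Ro
R=Ro.from_quat(np.roll(s["eef_rot"],-1)).as_matrix()
for w in(d,e): q=R.T@w; print("turn",np.arctan2(q[1],q[0]), np.linalg.norm(w))
for X in ([.5055,-.0855],): print("shift/0.2",(R.T@(np.array([*X,.15])-s["ee_pos"]))/.2)
print(s["ee_pos"],s["joint_positions"])
```

```text
bar mid [ 0.50782587 -0.08638042  0.112     ] disc [ 0.50815622 -0.08673061  0.088     ] outer [ 0.50778161 -0.08624841  0.076     ]
turn 0.18858185303784736 0.01666892183030907
turn 0.1602536482084333 0.06197278404681481
shift/0.2 [0.21729404 0.00141342 0.23111303]
[ 0.51452726 -0.1280464   0.19619079] [-3.75380419e-01  2.14622546e-01  1.61336646e+00  2.88718487e-04
  1.31450808e+00 -5.90394039e-01]
```

```bash
python3 -m pendant '[[[0.1,0.01,0,0.06,0.5],[0.211,0.01,0,0.12,0.5],[0.211,0.01,0.1,0.12,0.5],[0.211,0.01,0.3,0.12,0.5],[0.211,0.01,0.3,0.12,0.5]]]'
python3 - <<'E'
from h import *
robot.capture("wrist"); s=robot.sense(); print(s["ee_pos"],s["eef_rot"])
E
```

```text
time: 13.0
ee_pos: [0.504, -0.0854, 0.1328]
eef_rot: [-0.004, 0.695, 0.719, -0.002]
wrist_force: [-0.3, 0.9, -0.9]
width: 0.501
grip_force: 0.0
[ 0.50593856 -0.08625592  0.13508361] [-0.00232296  0.69470333  0.71929173 -0.00114001]
```

```bash
python3 -m pendant '[[[0,0.005,0.1,0,0.5],[0,0.005,0.2,0,0.5],[0,0.005,0.215,0,0.5],[0,0.005,0.215,0,0.5]]]'
python3 -m pendant '[[[0,0,0,0,0.1],[0,0,0,0,0.1],[0,0,0,0,0.1],[0,0,0,0,0.1],[0,0,0,0,0.1]]]' 25
```

```text
time: 13.45
ee_pos: [0.5097, -0.0879, 0.0946]
eef_rot: [0.0, 0.695, 0.719, 0.0]
wrist_force: [0.4, 0.3, 0.1]
width: 0.5
grip_force: 0.0
time: 13.95
ee_pos: [0.5084, -0.088, 0.0938]
eef_rot: [-0.0, 0.695, 0.719, -0.0]
wrist_force: [-1.7, 0.1, 2.8]
width: 0.15
grip_force: 25.0
```

Gripped on the 14 mm bar. Turning clockwise.

```bash
python3 -m pendant '[[[0,0,0,0.08,0.1],[0,0,0,0.16,0.1],[0,0,0,0.24,0.1],[0,0,0,0.32,0.1],[0,0,0,0.38,0.1]]]' 40
python3 -m pendant '[[[0,0,0,0.06,0.1],[0,0,0,0.12,0.1],[0,0,0,0.18,0.1],[0,0,0,0.22,0.1],[0,0,0,0.22,0.1]]]'
python3 -c "
from h import *
s=robot.sense(); print(s['ft_torque'],s['wrist_force'],2*np.arctan2(s['eef_rot'][2],s['eef_rot'][1])-2*np.arctan2(.778,.628))"
```

```text
time: 14.45
ee_pos: [0.5085, -0.088, 0.0939]
eef_rot: [-0.0, 0.87, 0.493, -0.0]
wrist_force: [-2.8, 0.5, 3.5]
width: 0.146
grip_force: 40.1
time: 14.95
ee_pos: [0.5085, -0.088, 0.0938]
eef_rot: [-0.0, 0.939, 0.345, -0.0]
wrist_force: [-2.8, -0.0, 5.7]
width: 0.143
grip_force: 40.0
[-0.0984237   0.59241426 -0.19121956] [-2.80566186 -0.04351285  5.73835642] -1.0796336563331623
```

```bash
python3 -m pendant '[[[0,0,0,0.03,0.1],[0,0,0,0.04,0.1],[0,0,0,0.04,0.1]]]'
python3 -c "
from h import *
s=robot.sense(); print(s['ft_torque'],s['wrist_force'],2*np.arctan2(s['eef_rot'][2],s['eef_rot'][1])-2*np.arctan2(.778,.628))"
```

```text
time: 15.25
ee_pos: [0.5085, -0.088, 0.0938]
eef_rot: [0.0, 0.948, 0.318, -0.001]
wrist_force: [-2.8, -0.0, 5.0]
width: 0.147
grip_force: 40.5
[-0.05648585  0.63563469  0.58852906] [-2.79890521 -0.021423    5.01420676] -1.1363936500320113
```

The torque rose to 0.59 Nm, so the knob is at its stop. I'll release, rise and check.

```bash
python3 -m pendant '[[[0,0,0,0,0.4],[0,0,0,0,0.5],[0,0,0,0,0.5],[0,0,0,0,0.5]]]'
python3 -m pendant '[[[0,0,-0.1,0,0.5],[0,0,-0.3,0,0.5],[0,0,-0.45,0,0.5],[0,0,-0.45,0,0.5]]]'
python3 -m pendant '[[[-0.1,0,0,-0.1,0.5],[-0.2,0,0,-0.2,0.5],[-0.3,0,0,-0.3,0.5],[-0.3,0,0,-0.4,0.5],[-0.3,0,0,-0.4,0.5]]]'
python3 - <<'E'
from h import *
robot.capture("scene"); im=robot.capture("wrist"); sc=robot.capture("scene")
cv2.imwrite("pics/w6.png",np.hstack([cv2.resize(im,(400,300)),cv2.resize(sc[80:230,200:400],(400,300))])[:,:,::-1])
s=robot.sense(); print(s["ee_pos"],s["wrist_force"])
E
```

```text
time: 15.65
ee_pos: [0.5092, -0.0878, 0.0933]
eef_rot: [-0.0, 0.949, 0.316, 0.0]
wrist_force: [0.2, 0.4, -0.2]
width: 0.448
grip_force: 0.0
time: 16.05
ee_pos: [0.5122, -0.0888, 0.1877]
eef_rot: [0.003, 0.949, 0.316, 0.004]
wrist_force: [0.1, -0.5, 0.2]
width: 0.5
grip_force: 0.0
time: 16.55
ee_pos: [0.4601, -0.1239, 0.1824]
eef_rot: [-0.001, 0.813, 0.582, -0.0]
wrist_force: [0.3, -0.3, -0.3]
width: 0.503
grip_force: 0.0
[ 0.46100802 -0.12365465  0.18287105] [ 0.18898748  0.33887295 -0.99302489]
```

View pics/w6.png

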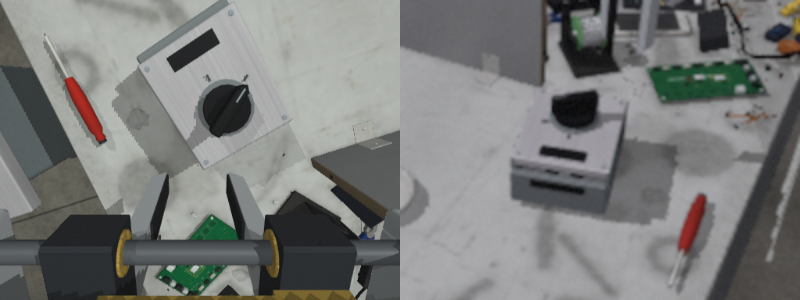

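The wrist view shows the knob pointer (245,90) on the end mark. The drawer is shut flush, as both views show, and the gripper is clear of everything.

```bash
python3 -c "
from rig import robot
print(robot.job_done())"
```

```text
the job is handed in; nothing more can be done
None
```

The thick battery lies flat in the drawer, the drawer is pushed home past its catch, the knob is turned to its end stop, the thin battery was never touched, and the job was handed in at about 17 s (no verdict was returned).

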